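# Hold the gas key switch turned

## Task

Take the yellow-headed key from the key block, push it fully home in the key switch of the gas control station, easing it past the sticky pins, then turn it clockwise (seen from above) a quarter turn to its stop. The gas line is proved for as long as the key is held, so keep hold of it: finish with the gripper still holding the key, home and turned, against the switch's spring. Leave the emergency stop, the other two keys and everything else on the bench alone.

Things in the scene. Friction and masses are not known exactly. Their poses are not given: they have to be found in the camera images.
- gas_key_head (a point): grip point of the yellow-headed gas key (about 45 g). Its flat plastic head is 28 wide (point x), 10 thick (y), 44 mm tall (z up); this point is on its centre line, 26 mm above the head's underside (the shoulder), 18 mm below its top. At the start it stands upright, blade down, in one of the key block's three slots, its shoulder on the block's top
- gas_key_tip (a point): the end of that key's steel blade, 52 mm straight below the grip point; same axes. The blade is 26 mm long below the shoulder, 10 wide (x) by 4 thick (y), its last 6 mm tapering to about 3 by 2 mm; both edges are alike, so it fits either way round (half a turn makes no difference)
- keyway (a point): centre of the keyhole in the brass face, 75.5 mm above the bench, opening straight up. 11.4 (along the station's y at rest) by 5.0 mm, 31 mm deep, mouth flared to 14.4 by 8. Point and axes are fixed to the station. Home: key's shoulder on the face, tip 26 mm below. Two pairs of sticky pins (felt with the tip 14 and 21 mm down) stop a 10 N push; they give to under 1 mm of wiggle along the blade's width, or to 15 to 20 N
- lock (a joint): turn of the key switch, rad: 0 at rest, growing clockwise seen from above, stop at 1.57 (a quarter turn). A spring takes it back to rest if let go: about 0.06 N m to start, 0.14 N m at the stop. It turns only with the key home, and a turned key is trapped. The blade has 0.1 to 0.2 rad of play in the keyhole, so turn the key that much farther than the switch
- station: gas control station screwed to the bench: grey and yellow box 88 (x) by 210 (y) by 70 mm tall, origin mid-underside. Along its y: green pilot lamp at -72 mm, key switch at 0 (brass face 21 mm across in a steel ring of 31 mm, 5.5 mm above the box), red emergency stop at +70 mm. White dot by the switch: rest; green dot (+x side): turned
- estop (a joint): travel of the red emergency-stop mushroom (40 mm across, its top 92 mm above the bench), m: 0 out, 0.006 pressed; it must stay out
- key_block: wooden key block fixed to the bench, 56 (x) by 166 (y) by 40 mm tall, origin at the middle of its underside; three slots along its y, 50 mm apart, with the keys' flat heads lying along its y
- red_key_head (a point): same point on a red-headed key of the same shape (another lock's), in another slot; leave it
- blue_key_head (a point): same point on a blue-headed key of the same shape (another lock's), in another slot; leave it
- cast_white: white plaster dental cast, 66 by 50 by 40 mm tall, on the bench; leave it
- cast_tan: tan plaster dental cast, same size; leave it
- mixing_bowl: blue mixing bowl, 116 mm across, 62 mm tall; leave it
- wax_knife: wax knife with a wooden handle, 178 mm long, lying on the bench; leave it
- powder_jar: amber jar with a white cap, 56 mm across, 75 mm tall; leave it

How it is judged:
On the way, in this order (a step that is already met when the one before it is completed fails the run):
1. the gas key is fully home in the key switch, in the gripper, and the switch is still near rest (z of gas_key_tip in the frame of keyway below -0.0235 m and horizontal distance between gas_key_tip and keyway below 0.004 m and contact force between the fingers and gas_key above 2 N and value of joint lock below 0.35 rad), for 0.1 s.
2. the gripper turns the key a quarter turn and holds it (z of gas_key_tip in the frame of keyway below -0.0235 m and horizontal distance between gas_key_tip and keyway below 0.004 m and contact force between the fingers and gas_key above 2 N and value of joint lock above 1.25 rad), for 0.5 s.
At the end, for the whole second after the job is handed in: fingers gripping the gas key (over 2 N), its blade tip at least 23.5 mm below the keyhole face and within 4 mm of its axis, switch turned at least 1.25 rad of 1.57, emergency stop out, the other keys within 12 mm and the other bench things within 30 mm of where they were (all of step 2 and value of joint estop below 0.004 m and not (distance of any of cast_white, cast_tan, mixing_bowl, wax_knife, powder_jar from where it was at the start of the episode above 0.03 m or distance of any of red_key_head, blue_key_head from where it was at the start of the episode above 0.012 m)); the arm keeps its last pose, push and grip.
It fails at once if the emergency stop is pressed (value of joint estop above 0.004 m).
It fails at once if another key is disturbed (over 12 mm) (distance of any of red_key_head, blue_key_head from where it was at the start of the episode above 0.012 m).
It fails at once if a bystander on the bench is pushed over 30 mm (distance of any of cast_white, cast_tan, mixing_bowl, wax_knife, powder_jar from where it was at the start of the episode above 0.03 m).
It also fails if it takes over 64 s, if anything falls off the work surface, if the arm or the gripper's body presses on something with over 40 N, if the wrist force passes 120 N, or if a joint passes its speed limit or range.

## Robot

A 6-joint arm with a two-finger parallel gripper is mounted at the origin on the work surface. World frame = base frame: x ahead of the robot, y to its left, z up, the work surface at z = 0. Lengths are in m, angles in rad, forces in N, time in s.
With the tool pointing down it reaches from about 0.35 to 0.775 m from the base axis. Payload 7.3 kg.
Tool frame: the origin (TCP) lies on the centre line of the jaws, within the pads' length; the fingertips stand 17 mm ahead of it and the grasp point (between the pads) lies 2 mm behind it (robot.tip_extent is the distance from the TCP to the fingertips, in m); z points along the fingers, y is the line along which they close (so a half turn about z gives the same grasp; the last joint's range is limited). The gripper opens to 92 mm and grips with 3 to 60 N. Pads are 19 mm wide; open, the fingers measure 130 mm over their backs; the gripper's body (75 mm by 190 mm) begins 47 mm behind the grasp point.
Start: joints at [1.2, 0.342, 1.524, -0, 1.275, -0.146], TCP at [0.117, 0.512, 0.22] pointing down, gripper open.
Joint ranges: [-2.53, 2.53], [-0.77, 2.02], [0.04, 2.7], [-1, 4.14], [0.28, 2.66], [-3.11, 3.11]. Speed limits (rad/s): [2.57, 2.57, 3.14, 3.14, 3.14, 3.14].

## Interface

Orientations are given as [roll, pitch, yaw] about the fixed x, y, z axes, in that order (R = Rz(yaw) Ry(pitch) Rx(roll)).
In Python, from cell import robot gives the robot as it stands.
- The arm moves only by the tool step_arm, never from a script. Its argument "motion" is a list of rows, each a list of 2 entries, a list of its own where there are three numbers: the shift along the tool's x, y, z in units of 60 mm (1.0 is 60 mm), then the turn about the tool's z in rad. In form: [[[x, y, z], spin], ...]. A call has 1 to 10 rows; each row is the pose to reach, as a shift and turn from the pose commanded when the call began, along the tool's axes at that moment; what a row does not reach only later rows make up. A row lasts 1/8 s, in which the tool goes at most 62.5 mm and 10.7 degrees, less where a joint would pass 70% of its speed; a pose out of reach is approached as far as the arm can. A call with a gripper value outside its range is refused whole. "hand" is the closure in counts, from 0 (fully open) to 255 (shut), set as the call begins (left out, the last holds). The fingers move at their own pace and stop on an object; "squeeze" is the grip in N (left out, the last holds). Time passes only in rows, so rows that repeat a pose let the fingers close. It gives the time, the measured TCP pose, the force, the opening and the grip force at its end, in the units of the state.
- robot.observe(): the state, without advancing time (a new reading comes with each control period).
- robot.read_camera(name): name is "scene" or "side" or "wrist"; returns a dict with "pixels" (384x512x3 uint8, red, green, blue), "intrinsics" (3x3 intrinsics, pixels), "xyz" and "rotation" of the camera in the world; the wrist camera has in their place "T_tool_cam" (4x4, takes a point from camera to tool coordinates, whose origin is the TCP and whose axes are the flange's). Camera axes: x right, y up, looking along -z (the intrinsics and any distortion apply to the point x, -y, -z); pixel columns grow to the right and rows downward; lengths in m; the calibration is good to about 2 mm. The wrist camera is an equidistant fisheye: a pixel r from the principal point sees the ray r / f radians off the axis. A picture is of the moment at which its call begins: read the wrist's pose just before it. There is no depth.
- robot.hand_in(): hands the job in; it is judged then, once.
The state is a dict: "time": time; "qpos": joint angles; "qvel": joint speeds; "joint_efforts": joint torques, N m; "tool_pos": TCP position; "tool_rot": TCP orientation; "contact_force": force on the tool from outside, world axes, zero at the start; "torque": the same for the moment, N m; "opening": finger opening in m; "grip_force": force on a finger pad.
Only numpy, scipy, OpenCV 4.12 (cv2) and the standard library are available. Lean on these libraries where they do the work, as an engineer would, in place of code of your own. Each camera call takes 0.05 s, during which the arm holds its last target. There are 200 camera calls.

## Working session

There is one attempt and no reset: what is moved stays moved. The work goes in short steps, Python scripts to look and compute and a tool call to move; the robot and the scene stay as the last step left them, time stands still between calls to the robot, and variables do not carry over. Pictures are saved under pics/ and viewed, at most 10 in all, crops included, and the job is handed in when it is done.

Besides the shell and the picture viewer there is one more tool, called after ">>>" as a command line: name --argument value ..., lists and objects as JSON in quotes. step_arm: Moves the arm, as the interface text tells. Its arguments: {"type":"object","properties":{"motion":{"type":"array"},"hand":{"type":"number"},"squeeze":{"type":"number"}},"required":["motion"]}

```bash
mkdir -p pics; ls; python3 - <<'E'
from cell import robot
import cv2,numpy as np
print(robot.observe())
for n in ["scene","side","wrist"]:
    c=robot.read_camera(n); np.savez("cam_"+n,**{k:np.array(v) for k,v in c.items()})
    cv2.imwrite(f"pics/{n}0.png",c["pixels"][:,:,::-1]); print(n,{k:np.round(v,4).tolist() for k,v in c.items() if k!="pixels"})
E
```

```text
pics
{'time': 0.0, 'qpos': array([ 1.19996734e+00,  3.42710262e-01,  1.52500481e+00, -2.12873314e-05,
        1.27540089e+00, -1.45997959e-01]), 'qvel': array([-3.46998819e-03,  7.29266293e-04,  1.74464525e-03, -3.65730866e-04,
        4.94872926e-05, -1.59089522e-03]), 'joint_efforts': array([ 1.53106179e-03, -4.31235874e+01, -2.44218135e+01,  7.17500551e-02,
        5.58100606e-02, -1.22924225e-04]), 'tool_pos': array([0.11687684, 0.51140129, 0.2197557 ]), 'tool_rot': array([-3.14008259e+00, -2.01471647e-04,  2.91676768e+00]), 'contact_force': array([-0.69027924, -0.44789023,  0.18937324]), 'torque': array([-0.00344675,  0.00396883,  0.00059579]), 'grip_force': 0.0, 'opening': 0.09193475637000927}
scene {'intrinsics': [[374.0493, 0.0, 248.8128], [0.0, 374.0493, 199.7891], [0.0, 0.0, 1.0]], 'xyz': [1.4478, -0.0389, 0.9724], 'rotation': [0.7577, -0.0079, 1.548]}
side {'intrinsics': [[376.6314, 0.0, 256.4343], [0.0, 376.6314, 201.3668], [0.0, 0.0, 1.0]], 'xyz': [0.3427, -0.8399, 0.6922], 'rotation': [0.9723, 0.0104, -0.294]}
wrist {'intrinsics': [[297.3186, 0.0, 255.8604], [0.0, 297.3186, 189.4991], [0.0, 0.0, 1.0]], 'T_tool_cam': [[0.0016, 0.9602, 0.2794, 0.0754], [1.0, -0.0015, -0.0003, 0.0006], [0.0002, 0.2794, -0.9602, -0.1648], [0.0, 0.0, 0.0, 1.0]]}
```

View pics/scene0.png

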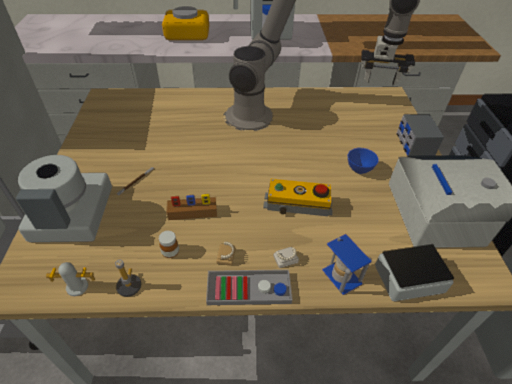

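View pics/side0.png

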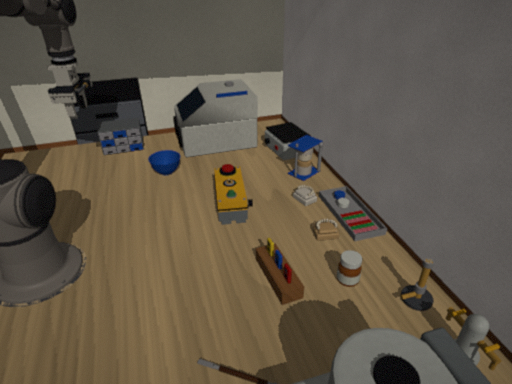

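The scene view shows the block with its keys at red (176,201), blue (191,200) and yellow (206,200). The station is at about (299,195), with the lamp at (280,187) and the e-stop at (320,190). The side view has yellow at (270,246) and the station at (230,195).

```bash
cat > h.py <<'E'
import numpy as np,cv2
from scipy.spatial.transform import Rotation as R
def load(n): return dict(np.load(f"cam_{n}.npz"))
def ray(c,uv,tool=None):
    K=c["intrinsics"]; x=(uv[0]-K[0,2])/K[0,0]; y=(uv[1]-K[1,2])/K[1,1]
    if "T_tool_cam" in c:
        r=np.hypot(x,y); s=np.sinc(r/np.pi); d=np.array([x*s,-y*s,-np.cos(r)])
        T=c["T_tool_cam"]; p,rot=tool; Rt=R.from_euler("xyz",rot).as_matrix()
        return p+Rt@T[:3,3], Rt@T[:3,:3]@d
    d=R.from_euler("xyz",c["rotation"]).as_matrix()@np.array([x,-y,-1]); return c["xyz"],d/np.linalg.norm(d)
def plane(o,d,z): return o+d*(z-o[2])/d[2]
def tri(rays):
    A=0;b=0
    for o,d in rays:
        P=np.eye(3)-np.outer(d,d); A=A+P; b=b+P@o
    p=np.linalg.solve(A,b); return p,[np.linalg.norm((np.eye(3)-np.outer(d,d))@(p-o)) for o,d in rays]
HSV=dict(yellow=((20,140,90),(34,255,255)),blue=((108,120,50),(125,255,255)),red=((0,150,70),(7,255,255)),green=((60,90,40),(92,255,255)),black=((0,0,0),(180,255,40)))
def blobs(img,col,roi,amin=8):
    h=cv2.cvtColor(img,cv2.COLOR_RGB2HSV); m=cv2.inRange(h,*HSV[col])
    if col=="red": m|=cv2.inRange(h,(173,150,70),(180,255,255))
    z=np.zeros_like(m); x0,y0,x1,y1=roi; z[y0:y1,x0:x1]=m[y0:y1,x0:x1]
    n,l,s,c=cv2.connectedComponentsWithStats(z)
    return [(c[i].round(1).tolist(),s[i].tolist()) for i in range(1,n) if s[i][4]>=amin]
E
python3 - <<'E'
from h import *
S=load("scene");D=load("side")
rs=dict(key=(160,185,225,225),st=(258,170,340,220)); rd=dict(key=(245,225,310,305),st=(205,155,260,225))
for k,cols in (("key",["yellow","blue","red"]),("st",["red","green","yellow"])):
    for c in cols:
        a=blobs(S["pixels"],c,rs[k]);b=blobs(D["pixels"],c,rd[k]);print(k,c,a,b)
        if a and b:
            f=lambda L:max(L,key=lambda t:t[1][4])[0]
            p,e=tri([ray(S,f(a)),ray(D,f(b))]);print("  ",p.round(4),np.round(e,4))
a=S["pixels"][165:225,155:345];b=D["pixels"][155:305,200:310]
cv2.imwrite("pics/c0.png",cv2.resize(a,None,fx=4.2,fy=4.2,interpolation=2)[:,:,::-1])
cv2.imwrite("pics/c1.png",cv2.resize(b,None,fx=4,fy=4,interpolation=2)[:,:,::-1])
E
```

```text
key yellow [([205.3, 198.4], [201, 193, 10, 12, 76])] [([270.8, 245.1], [267, 238, 8, 18, 66])]
   [ 0.5808 -0.1573  0.0653] [0.0005 0.0005]
key blue [([190.8, 199.5], [187, 195, 8, 10, 41])] [([278.9, 258.7], [276, 250, 6, 19, 66])]
   [ 0.584  -0.2064  0.0628] [0.0007 0.0007]
key red [([175.4, 200.5], [171, 196, 9, 10, 51])] [([288.5, 272.3], [284, 263, 8, 21, 74])]
   [ 0.5892 -0.2572  0.064 ] [0.0009 0.0009]
st red [([320.7, 188.9], [315, 185, 13, 9, 89])] [([227.2, 167.5], [222, 164, 12, 8, 75])]
   [0.5605 0.2312 0.0851] [0.0012 0.0012]
st green [([277.8, 186.2], [276, 184, 5, 6, 16])] [([230.9, 193.3], [228, 191, 7, 5, 30])]
   [0.5378 0.0885 0.0771] [0.0008 0.0008]
st yellow [([297.1, 193.0], [268, 178, 64, 29, 1132])] [([230.0, 190.1], [214, 166, 34, 43, 856])]
   [0.5473 0.1548 0.0489] [0.0023 0.0023]
```

View pics/c0.png

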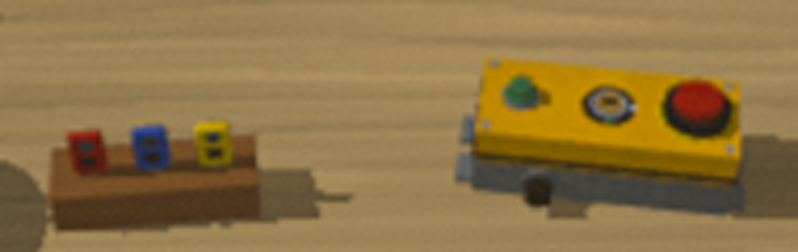

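>>> step_arm --motion '[[[-8.3,-4.1,0],1.5],[[-8.3,-4.1,0],1.5],[[-8.3,-4.1,0],1.5],[[-8.3,-4.1,0],1.5],[[-8.3,-4.1,0],1.5],[[-8.3,-4.1,0],1.5],[[-8.3,-4.1,0],1.5],[[-8.3,-4.1,0],1.5],[[-8.3,-4.1,0],1.5],[[-8.3,-4.1,0],1.5]]' --hand 100 --squeeze 30

```text
time: 1.4
tool_pos: [0.5498, 0.1581, 0.2193]
tool_rot: [-3.141, 0.001, 1.412]
contact_force: [0.8, 0.2, -0.6]
opening: 0.056
grip_force: 0.0
```

```bash
cat >> h.py <<'E'
def snap(name):
    from cell import robot
    o=robot.observe(); c=robot.read_camera("wrist"); cv2.imwrite(f"pics/{name}.png",c["pixels"][:,:,::-1])
    return c,(np.array(o["tool_pos"]),np.array(o["tool_rot"])),o
E
python3 - <<'E'
from h import *
c,t,o=snap("w1"); print(o["qvel"].round(3)); np.savez("w1",pos=t[0],rot=t[1],**c)
for col in ["green","red","yellow","blue"]: print(col,blobs(c["pixels"],col,(0,0,512,384),20))
E
```

```text
[ 0.065 -0.039  0.061  0.025  0.013  0.028]
green [([272.8, 172.4], [271, 170, 5, 6, 27]), ([255.8, 234.6], [245, 224, 23, 22, 396])]
red [([255.2, 107.3], [235, 88, 41, 40, 1272])]
yellow [([255.6, 171.3], [213, 74, 85, 184, 10397])]
blue [([78.7, 15.8], [44, 0, 77, 38, 2305]), ([491.9, 67.7], [461, 21, 51, 93, 2808]), ([435.5, 58.7], [415, 37, 51, 47, 733]), ([443.1, 94.4], [430, 88, 32, 19, 328]), ([476.7, 189.4], [467, 179, 20, 22, 353])]
```

View pics/w1.png

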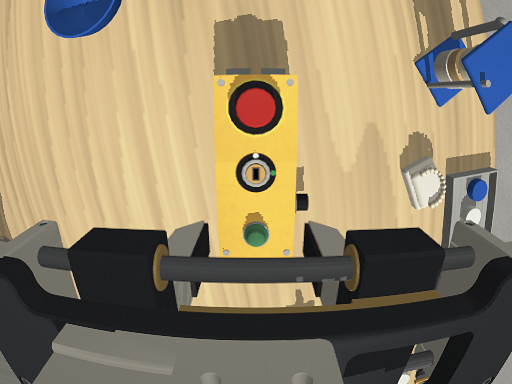

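The switch is at about (255,173), with the slot along the image vertical. The e-stop is at (255,107), the lamp at (256,235), the white dot at (256,155) and the green dot at (273,172).

```bash
python3 - <<'E'
from h import *
w=dict(np.load("w1.npz"));t=(w["pos"],w["rot"]);im=w["pixels"]
g=cv2.cvtColor(im,cv2.COLOR_RGB2GRAY)
print(g[160:188,243:270:1])
hsv=cv2.cvtColor(im,cv2.COLOR_RGB2HSV); y=cv2.inRange(hsv,*HSV["yellow"])
L=[];Rr=[]
for r in list(range(130,150))+list(range(195,215)):
    xs=np.where(y[r,205:305])[0]+205
    L.append(plane(*ray(w,(xs[0]-.5,r),t),.07)); Rr.append(plane(*ray(w,(xs[-1]+.5,r),t),.07))
for E in (L,Rr):
    E=np.array(E); vx,vy,x0,y0=cv2.fitLine(E[:,:2].astype(np.float32),cv2.DIST_HUBER,0,.01,.01).ravel()
    print("yaw edge",np.arctan2(-vx,vy) if vy>0 else np.arctan2(vx,-vy), x0,y0)
m=(g<40).astype(np.uint8); z=np.zeros_like(m); z[164:182,250:262]=m[164:182,250:262]
M=cv2.moments(z,True);c=(M["m10"]/M["m00"],M["m01"]/M["m00"]);print("slot",c,M["m00"],plane(*ray(w,c,t),.0755))
m=(g<70).astype(np.uint8); z=np.zeros_like(m); z[148:200,230:282]=m[148:200,230:282]
cs,_=cv2.findContours(z,cv2.RETR_EXTERNAL,2); k=max(cs,key=cv2.contourArea); (c,r)=cv2.minEnclosingCircle(k);print("outer",c,r,plane(*ray(w,c,t),.0725), np.linalg.norm(plane(*ray(w,(c[0]+r,c[1]),t),.073)-plane(*ray(w,c,t),.073)))
p=plane(*ray(w,(255.2,107.3),t),.09);q=plane(*ray(w,(255.8,234.6),t),.08);print("estop",p,"lamp",q)
E
```

```text
[[ 34  33  34  33  30  18  36  84 122 163 175 175 177 176 178 178 167 137
   90  44  28  30  32  33  33  33  31]
 [ 34  28  19  20  36  90 122 157 178 185 187 188 188 189 189 188 186 181
  165 137  95  49  21  29  34  32  32]
 [ 33  26  17  75 121 155 172 180 186 190 194 197 198 199 197 193 187 183
  180 177 164 139  79  30  32  33  33]
 [ 32  23  55 128 167 177 182 189 195 190 134  84  73  68  62 113 176 189
  183 180 178 175 137  65  17  27  33]
 [ 17  36 115 160 176 186 183 138  88  70 111 134 142 143 127 102  82 121
  171 183 178 176 169 109  35  18  27]
 [ 26 101 154 173 182 186 126  82 131 168 180 185 185 182 183 179 168 122
   68  98 163 179 177 158  97  32  26]
 [ 91 150 175 184 193 129 101 163 184 182 183 188 189 185 185 183 184 184
  155  92 148 180 181 180 157  93  35]
 [141 173 181 192 132 113 168 185 172 131 110 114 116 116 116 111 135 173
  184 163 108 154 179 179 178 143  71]
 [156 185 193 153 106 157 184 183 169 117  68  64  64  68  64  74 126 170
  182 183 151 105 154 180 183 163  89]
 [164 183 190 122 138 178 182 183 174 122  50   8   6   6  10  66 128 170
  180 182
[... 1709 characters left out ...]
28  31  30  31]
 [ 30  33  32  27  25  32 101 177 196 190 186 184 185 186 187 189 198 208
  158  78  34  25  30  31  31  31  25]
 [ 26  31  30  31  30  30  24  21  68 138 186 192 189 190 192 194 152  76
   28  25  30  32  32  33  30  27  32]
 [ 44  24  29  32  33  31  31  29  27  21  21  20  20  21  19  21  23  27
   30  32  32  33  30  32  23  64 167]]
yaw edge -0.1494133 0.5059051 0.16412096
yaw edge -0.15189596 0.5930934 0.15291777
slot (255.5, 173.5) 40.0 [0.55014584 0.16188702 0.0755    ]
outer (255.42308044433594, 172.1923065185547) 19.546506881713867 [0.5501737  0.16263135 0.0725    ] 0.021001625604437964
estop [0.56086909 0.23118143 0.09      ] lamp [0.53962773 0.09341627 0.08      ]
```

>>> step_arm --motion '[[[-5.15,1.35,0],-0.24],[[-5.15,1.35,0],-0.24],[[-5.15,1.35,0],-0.24],[[-5.15,1.35,0],-0.24],[[-5.15,1.35,0],-0.24],[[-5.15,1.35,0],-0.24],[[-5.15,1.35,0],-0.24],[[-5.15,1.35,0],-0.24],[[-5.15,1.35,0],-0.24]]' --hand 120

```text
time: 2.58
tool_pos: [0.5804, -0.1549, 0.2207]
tool_rot: [3.141, -0.0, 1.659]
contact_force: [-0.1, 0.5, 0.5]
opening: 0.0486
grip_force: 0.0
```

```bash
python3 - <<'E'
from h import *
c,t,o=snap("w2"); print(t,o["qvel"].round(3),o["contact_force"]); np.savez("w2",pos=t[0],rot=t[1],**c)
for col,z in (("yellow",.075),("blue",.075),("red",.075)):
    for b in blobs(c["pixels"],col,(130,0,380,300),60): print(col,b,plane(*ray(c,b[0],t),z).round(4))
E
```

```text
(array([ 0.58037883, -0.15488495,  0.22067633]), array([ 3.14137423e+00, -2.57257496e-04,  1.65921389e+00])) [-0.006  0.003 -0.006 -0.001 -0.001 -0.001] [-0.07162113  0.4856148   0.50497481]
yellow ([254.7, 176.9], [250, 161, 10, 32, 291]) [ 0.5795 -0.1552  0.075 ]
blue ([254.6, 218.7], [251, 202, 8, 34, 251]) [ 0.5837 -0.2033  0.075 ]
red ([254.6, 248.5], [251, 239, 8, 19, 143]) [ 0.587 -0.241  0.075]
```

View pics/w2.png

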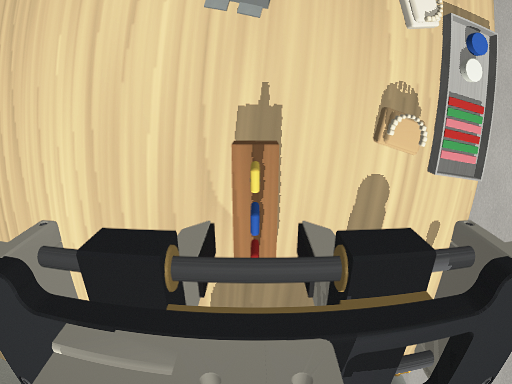

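Yellow key head at (255,177), rows 161–193, running straight along the image vertical. The blue key is below it at (255,219), and the gripper is centred over the row.

```bash
python3 - <<'E'
from h import *
w=dict(np.load("w2.npz"));t=(w["pos"],w["rot"]);im=w["pixels"]
print(im[156:198,255].tolist())
for r,z in ((160.5,.04),(192.5,.084)): print(r,plane(*ray(w,(255,r),t),z).round(4))
b,y=[plane(*ray(w,p,t),.08) for p in ((254.6,218.7),(254.7,176.9))]; print(np.arctan2(-(y-b)[0],(y-b)[1]))
for r in (170,180,188): 
    h=cv2.cvtColor(im[r:r+1],cv2.COLOR_RGB2HSV)[0]; xs=[i for i in range(240,270) if 18<h[i][0]<36 and h[i][1]>150]; print(r,xs)
E
```

```text
[[106, 75, 48], [104, 74, 47], [103, 74, 48], [102, 72, 48], [99, 70, 47], [143, 125, 51], [144, 125, 52], [142, 124, 51], [143, 125, 52], [144, 125, 52], [144, 127, 53], [145, 125, 52], [164, 144, 60], [184, 160, 67], [220, 190, 81], [239, 220, 94], [246, 229, 100], [246, 230, 101], [246, 229, 101], [246, 230, 101], [246, 229, 101], [246, 230, 101], [247, 230, 102], [247, 230, 102], [247, 231, 102], [247, 230, 102], [247, 232, 103], [247, 232, 103], [248, 232, 103], [247, 232, 102], [247, 231, 102], [248, 231, 102], [248, 232, 103], [248, 233, 104], [248, 232, 102], [252, 238, 106], [255, 255, 118], [104, 76, 42], [98, 68, 47], [100, 71, 45], [101, 73, 47], [100, 71, 47]]
160.5 [ 0.5787 -0.1439  0.04  ]
192.5 [ 0.5811 -0.1699  0.084 ]
0.08648405858245
170 [251, 252, 253, 254, 255, 256, 257, 258, 259]
180 [251, 252, 253, 254, 256, 257, 258]
188 [250, 251, 252, 253, 254, 256, 257, 258, 259]
```

>>> step_arm --motion '[[[-0.03,0,0.9],0],[[-0.03,0,1.7],0],[[-0.03,0,2.3],0],[[-0.03,0,2.6],0],[[-0.03,0,2.6],0],[[-0.03,0,2.6],0]]'

```text
time: 3.38
tool_pos: [0.5812, -0.1584, 0.0655]
tool_rot: [3.14, 0.001, 1.657]
contact_force: [-0.6, -0.3, 0.7]
opening: 0.0487
grip_force: 0.0
```

>>> step_arm --motion '[[[0,0,0.02],0],[[0,0,0.02],0],[[0,0,0.02],0],[[0,0,0.02],0],[[0,0,0.02],0],[[0,0,0.02],0],[[0,0,0.02],0],[[0,0,0.02],0]]' --hand 255 --squeeze 55

```text
time: 4.38
tool_pos: [0.5805, -0.1586, 0.0633]
tool_rot: [3.141, 0.0, 1.657]
contact_force: [-0.9, 0.7, 0.1]
opening: 0.0092
grip_force: 55.0
```

>>> step_arm --motion '[[[0,0,-0.3],0],[[0,0,-0.7],0],[[0,0,-1.4],0],[[0,0,-2.1],0],[[0,0,-2.3],0],[[0,0,-2.3],0]]'

```text
time: 5.12
tool_pos: [0.5804, -0.1585, 0.201]
tool_rot: [3.141, 0.0, 1.657]
contact_force: [-0.7, -0.2, -0.7]
opening: 0.0094
grip_force: 55.0
```

```bash
python3 - <<'E'
from h import *
c,t,o=snap("w3"); print(t,o["opening"],o["grip_force"],o["contact_force"]); np.savez("w3",pos=t[0],rot=t[1],**c)
for col in ("yellow","blue"):print(col,blobs(c["pixels"],col,(180,100,330,384),15))
E
```

```text
(array([ 0.58039795, -0.15854536,  0.20099947]), array([3.14130312e+00, 6.69203151e-05, 1.65678356e+00])) 0.00937389478583494 54.96798276901245 [-0.70414282 -0.24497816 -0.68607017]
yellow [([255.9, 229.8], [247, 200, 19, 58, 952])]
blue []
```

View pics/w3.png

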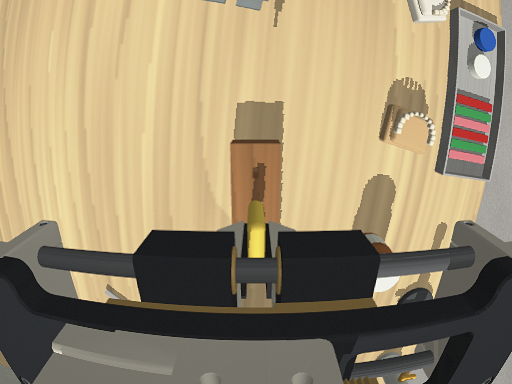

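The key is held square, with the lower edge of its head at row 200, col 256, as predicted. Next I carry it over the switch.

>>> step_arm --motion '[[[0.9,-0.01,0],0.04],[[1.8,-0.02,0],0.08],[[2.7,-0.02,0],0.12],[[3.6,-0.03,0],0.16],[[4.4,-0.04,0],0.2],[[5.1,-0.05,0],0.237],[[5.35,-0.05,0],0.237],[[5.35,-0.05,0],0.237],[[5.35,-0.05,0.4],0.237],[[5.35,-0.05,0.4],0.237]]'

```text
time: 6.42
tool_pos: [0.5489, 0.1592, 0.1752]
tool_rot: [-3.137, 0.002, 1.418]
contact_force: [-1.6, -0.3, -1.3]
opening: 0.0097
grip_force: 55.0
```

```bash
python3 - <<'E'
from h import *
c,t,o=snap("w4"); print(t,o["qpos"].round(3),o["contact_force"])
s=__import__("cell").robot.read_camera("side"); 
cv2.imwrite("pics/w4c.png",np.hstack([cv2.resize(c["pixels"][130:290,190:320],None,fx=3,fy=3,interpolation=2),cv2.resize(s["pixels"][90:250,160:290],None,fx=3,fy=3,interpolation=2)])[:,:,::-1])
E
```

```text
(array([0.54887983, 0.15920033, 0.17517839]), array([-3.13717293e+00,  1.79615401e-03,  1.41840713e+00])) [ 0.148  0.467  1.458 -0.     1.221  0.301] [-1.61288199 -0.31988105 -1.30468784]
```

View pics/w4c.png

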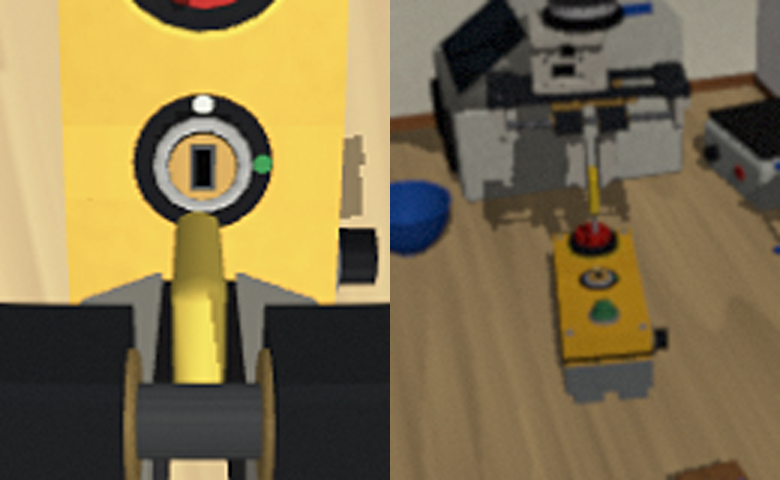

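The keyhole is at crop (202,166), wrist pixel about (257,185). The lower front edge of the key head is at (197,213), slightly left of it, so I'll let the arm settle and measure again.

>>> step_arm --motion '[[[0,0,0],0],[[0,0,0],0],[[0,0,0],0]]'

```text
time: 6.9
tool_pos: [0.55, 0.161, 0.1776]
tool_rot: [3.141, -0.0, 1.42]
contact_force: [-0.1, -0.3, -1.0]
opening: 0.0096
grip_force: 55.0
```

```bash
cat > m.py <<'E'
from h import *
def slot(name):
    c,t,o=snap(name); im=c["pixels"]; g=cv2.cvtColor(im,cv2.COLOR_RGB2GRAY)
    h=cv2.cvtColor(im,cv2.COLOR_RGB2HSV)
    m=((g<100)).astype(np.uint8)
    n,l,s,ce=cv2.connectedComponentsWithStats(m)
    T=R.from_euler("xyz",t[1]).as_matrix()
    for i in range(1,n):
        if 40<s[i][4]<400 and abs(ce[i][0]-256)<8 and 160<ce[i][1]<215:
            x,y,w,hh,_=s[i]; u=(x+(w-1)/2,y+(hh-1)/2); p=plane(*ray(c,u,t),.0755); print("slot px",u,w,hh,p.round(4),"in tool mm",(T.T@(p-t[0])*1e3).round(1))
    for b in blobs(im,"yellow",(225,190,290,255),50): print(b)
    print(t[0].round(4),t[1].round(4),o["contact_force"].round(2),o["opening"],o["grip_force"])
E
python3 -c "
from m import *
slot('w5')"
```

```text
slot px (np.float64(255.5), np.float64(187.0)) 8 15 [0.55   0.1617 0.0755] in tool mm [  0.8  -0.2 102.1]
([257.2, 216.8], [225, 190, 65, 65, 2220])
[0.55   0.161  0.1776] [ 3.1410e+00 -2.0000e-04  1.4198e+00] [-0.13 -0.35 -1.04] 0.009580004519821269 54.96814012527466
```

>>> step_arm --motion '[[[0,0,0.3],0],[[0,0,0.6],0],[[0,0,0.8],0],[[0,0,0.85],0],[[0,0,0.9],0],[[0,0,0.95],0],[[0,0,1.0],0],[[0,0,1.0],0]]'

```text
time: 7.95
tool_pos: [0.5499, 0.161, 0.1171]
tool_rot: [-3.142, -0.0, 1.42]
contact_force: [0.0, 0.6, -0.3]
opening: 0.0099
grip_force: 55.0
```

>>> step_arm --motion '[[[0,0,0.04],0],[[0,0,0.08],0],[[0,0,0.1],0],[[0,0,0.12],0],[[0,0,0.13],0],[[0,0,0.13],0]]'

```text
time: 8.7
tool_pos: [0.55, 0.1609, 0.1096]
tool_rot: [3.141, 0.0, 1.42]
contact_force: [-0.5, -1.3, 0.5]
opening: 0.0095
grip_force: 55.0
```

>>> step_arm --motion '[[[0.015,0,0.02],0],[[-0.015,0,0.03],0],[[0.015,0,0.04],0],[[-0.015,0,0.05],0],[[0.015,0,0.05],0],[[0,0,0.05],0]]'

```text
time: 9.45
tool_pos: [0.5503, 0.1611, 0.1074]
tool_rot: [3.14, -0.0, 1.42]
contact_force: [-0.2, -0.4, 5.4]
opening: 0.0095
grip_force: 55.0
```

>>> step_arm --motion '[[[0.025,0,0.02],0],[[0.025,0,0.02],0],[[-0.025,0,0.02],0],[[-0.025,0,0.02],0],[[0.025,0,0.03],0],[[0.025,0,0.03],0],[[-0.025,0,0.03],0],[[-0.025,0,0.03],0],[[0,0,0.03],0]]'

```text
time: 10.58
tool_pos: [0.5503, 0.161, 0.1049]
tool_rot: [3.14, -0.0, 1.42]
contact_force: [1.7, -0.6, 4.2]
opening: 0.0096
grip_force: 55.0
```

>>> step_arm --motion '[[[0.025,0,0.02],0],[[0.025,0,0.02],0],[[-0.025,0,0.03],0],[[-0.025,0,0.03],0],[[0.025,0,0.04],0],[[0.025,0,0.04],0],[[-0.025,0,0.05],0],[[-0.025,0,0.05],0],[[0,0,0.05],0]]'

```text
time: 11.7
tool_pos: [0.55, 0.1609, 0.1021]
tool_rot: [3.141, 0.0, 1.42]
contact_force: [-0.4, -1.3, 7.2]
opening: 0.0095
grip_force: 55.0
```

>>> step_arm --motion '[[[0.025,0,0.01],0],[[0.025,0,0.01],0],[[-0.025,0,0.02],0],[[-0.025,0,0.02],0],[[0.025,0,0.03],0],[[0.025,0,0.03],0],[[-0.025,0,0.04],0],[[-0.025,0,0.04],0],[[0,0,0.05],0],[[0,0,0.05],0]]'

```text
time: 12.95
tool_pos: [0.5502, 0.1608, 0.0996]
tool_rot: [3.14, 0.0, 1.42]
contact_force: [1.1, 0.2, 7.6]
opening: 0.0094
grip_force: 55.0
```

>>> step_arm --motion '[[[0.025,0,0.01],0],[[0.025,0,0.02],0],[[-0.025,0,0.02],0],[[-0.025,0,0.02],0],[[0.025,0,0.02],0],[[0.025,0,0.02],0],[[-0.025,0,0.03],0],[[-0.025,0,0.03],0],[[0,0,0.03],0],[[0,0,0.03],0]]'

```text
time: 14.2
tool_pos: [0.5505, 0.1608, 0.0985]
tool_rot: [3.139, 0.0, 1.42]
contact_force: [-1.5, -0.4, 15.2]
opening: 0.0097
grip_force: 55.0
```

```bash
python3 - <<'E'
from h import *
c,t,o=snap("w6"); print(t[0],o["contact_force"],o["torque"])
from cell import robot
s=robot.read_camera("side");
cv2.imwrite("pics/w6c.png",np.hstack([cv2.resize(c["pixels"][150:280,190:320],(480,480),interpolation=2),cv2.resize(s["pixels"][155:220,205:255],(312,480),interpolation=2)])[:,:,::-1])
E
```

```text
[0.5505495  0.16081321 0.09854037] [-1.47281188 -0.40227297 15.18908879] [-0.26069446  0.32751026 -0.01184521]
```

View pics/w6c.png

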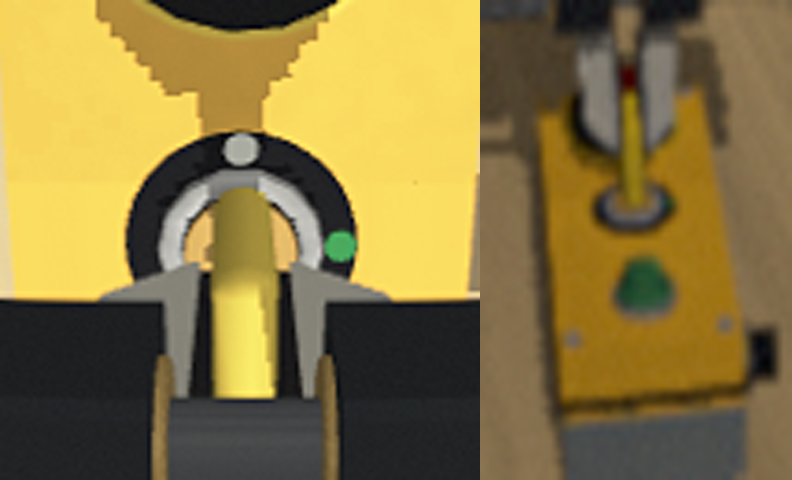

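The key head sits on the switch ring, with the shoulder on the brass, the white dot above and the green dot to the right. I'll press slightly to confirm it is home.

>>> step_arm --motion '[[[0.02,0,0.01],0],[[0.02,0,0.01],0],[[-0.02,0,0.01],0],[[-0.02,0,0.01],0],[[0,0,0.01],0],[[0,0,0.01],0]]'

```text
time: 15.05
tool_pos: [0.5506, 0.1608, 0.0985]
tool_rot: [3.139, 0.0, 1.42]
contact_force: [-2.7, -1.1, 18.5]
opening: 0.0096
grip_force: 55.0
```

>>> step_arm --motion '[[[0,0,-0.01],0.1],[[0,0,-0.01],0.2],[[0,0,-0.01],0.3],[[0,0,-0.01],0.4],[[0,0,-0.01],0.5],[[0,0,-0.01],0.5]]' --squeeze 60

```text
time: 15.8
tool_pos: [0.5503, 0.1607, 0.0986]
tool_rot: [3.14, -0.001, 0.919]
contact_force: [-3.4, -1.8, 15.0]
opening: 0.0096
grip_force: 60.0
```

>>> step_arm --motion '[[[0,0,0],0.15],[[0,0,0],0.3],[[0,0,0],0.45],[[0,0,0],0.6],[[0,0,0],0.75],[[0,0,0],0.9],[[0,0,0],1.05],[[0,0,0],1.15],[[0,0,0],1.2],[[0,0,0],1.2]]'

```text
time: 17.05
tool_pos: [0.5498, 0.1612, 0.0985]
tool_rot: [-3.141, -0.001, -0.28]
contact_force: [-4.6, 0.6, 16.4]
opening: 0.0098
grip_force: 60.0
```

```bash
python3 - <<'E'
from h import *
c,t,o=snap("w7"); print(t,o["contact_force"],o["torque"],o["qpos"])
from cell import robot
s=robot.read_camera("side")
cv2.imwrite("pics/w7c.png",np.hstack([cv2.resize(c["pixels"][150:280,190:320],(480,480),interpolation=2),cv2.resize(s["pixels"][155:220,205:255],(312,480),interpolation=2)])[:,:,::-1])
E
```

```text
(array([0.54975935, 0.16116893, 0.09849411]), array([-3.14149224e+00, -6.37075074e-04, -2.80178207e-01])) [-4.59139511  0.62598292 16.35388503] [-0.00277609  0.90923937  0.09480489] [ 1.51516645e-01  5.47861616e-01  1.55331856e+00 -2.03355601e-04
  1.03979185e+00  2.00259407e+00]
```

View pics/w7c.png

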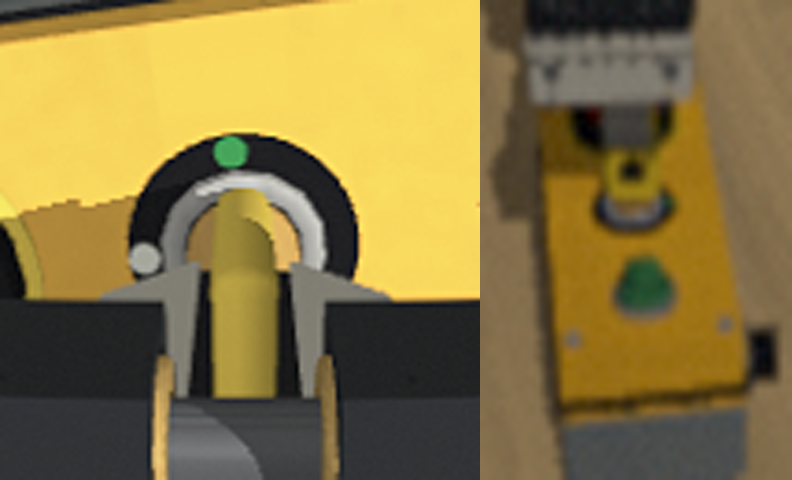

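The green dot now lines up with the key head and the white dot is off to the left, so the key has turned about 1.7 rad. I'll turn slightly further to make sure it reaches the stop.

>>> step_arm --motion '[[[0,0,0],0.05],[[0,0,0],0.1],[[0,0,0],0.1],[[0,0,0],0.1],[[0,0,0],0.1],[[0,0,0],0.1]]'

```text
time: 17.9
tool_pos: [0.5498, 0.1612, 0.0985]
tool_rot: [-3.141, -0.001, -0.379]
contact_force: [-2.9, 0.6, 16.7]
opening: 0.0096
grip_force: 60.0
```

```bash
python3 -c "
from cell import robot
o=robot.observe();print(o['torque'],o['tool_rot'],o['tool_pos'],o['contact_force'])"
```

```text
[0.04996863 0.90582627 0.12330929] [-3.14135282e+00 -7.45821221e-04 -3.79382911e-01] [0.54981526 0.16124112 0.09846938] [-2.92708168  0.57098031 16.65158555]
```

>>> step_arm --motion '[[[0,0,0],0.05],[[0,0,0],0.1],[[0,0,0],0.1],[[0,0,0],0.1],[[0,0,0],0.1],[[0,0,0],0.1]]'

```text
time: 18.65
tool_pos: [0.5498, 0.1613, 0.0985]
tool_rot: [-3.141, -0.001, -0.479]
contact_force: [-2.7, 1.3, 16.5]
opening: 0.0094
grip_force: 60.1
```

```bash
python3 - <<'E'
from h import *
c,t,o=snap("w8"); print(t,o["contact_force"],o["torque"],o["grip_force"])
cv2.imwrite("pics/w8c.png",cv2.resize(c["pixels"][180:245,220:290],(600,557),interpolation=2)[:,:,::-1])
E
```

```text
(array([0.54984572, 0.16134138, 0.0985049 ]), array([-3.14118926e+00, -8.20334237e-04, -4.78899636e-01])) [-2.73377935  1.32906781 16.48883359] [0.15892714 0.85685521 0.33605519] 60.13897955417633
```

View pics/w8c.png

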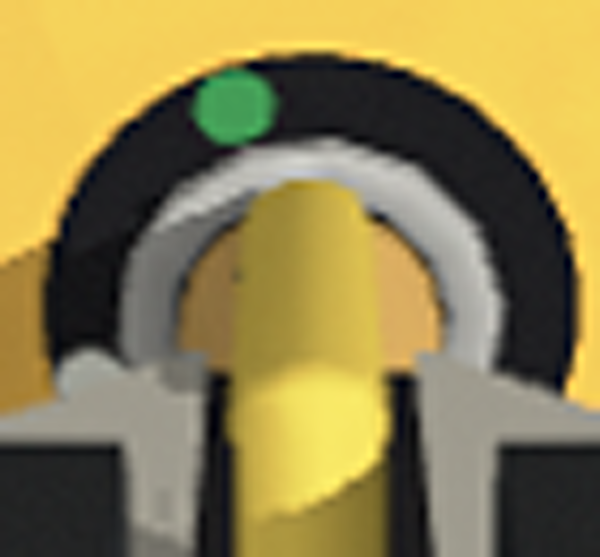

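The torque jumped to 0.34 N m, so the switch is against its stop. The head is still square between the pads and past the green dot. I'll hold it a moment, then hand in.

>>> step_arm --motion '[[[0,0,0],0],[[0,0,0],0],[[0,0,0],0],[[0,0,0],0],[[0,0,0],0],[[0,0,0],0]]'

```text
time: 19.45
tool_pos: [0.5498, 0.1613, 0.0985]
tool_rot: [-3.141, -0.001, -0.479]
contact_force: [-3.9, 0.0, 16.7]
opening: 0.0095
grip_force: 60.1
```

```bash
python3 -c "
from cell import robot
o=robot.observe();print(o['torque'],o['tool_pos'],o['contact_force'],o['grip_force']);print(robot.hand_in())"
```

```text
[0.1352987  0.89528114 0.3758363 ] [0.54984547 0.1613346  0.09850315] [-3.90613026e+00  6.73886568e-03  1.66845532e+01] 60.13882398605347
the job is handed in; nothing more can be done
None
```

I handed the job in at about 19.5 s with the yellow key home in the switch, turned clockwise to its stop and still gripped at 60 N; the hand-in returned no verdict.

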